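Plug a fresh desiccant cartridge into the dryer's air unit

ROBOT

A 6-joint arm with a two-finger parallel gripper is mounted at the origin on the work surface. World frame = base frame: x ahead of the robot, y to its left, z up, the work surface at z = 0. Lengths are in m, angles in rad, forces in N, time in s.
With the tool pointing down it reaches from about 0.375 to 0.9 m from the base axis. Payload 3.1 kg.
Tool frame: the origin (TCP) lies on the centre line of the jaws, within the pads' length; the fingertips stand 14 mm ahead of it and the grasp point (between the pads) lies 5 mm behind it; y points along the fingers, z is the direction in which the jaws open and shut, and the axes are right-handed (so a half turn about y gives the same grasp; the last joint's range is limited). The gripper opens to 87 mm and grips with 3 to 60 N. Pads are 19 mm wide; open, the fingers measure 117 mm over their backs; the gripper's body (75 mm by 190 mm) begins 51 mm behind the grasp point.
Start: joints at [-1.512, 0.527, 1.433, -0, 1.181, -0.178], TCP at [0.147, -0.608, 0.237] pointing down, gripper open.
Joint ranges: [-3.08, 3.08], [-0.75, 2.2], [0.22, 2.44], [-1.43, 4.57], [0, 2.65], [-2.85, 2.85]. Speed limits (rad/s): [2.79, 2.79, 3.14, 3.14, 3.14, 3.14].

INTERFACE

Orientations are given as a unit quaternion [x, y, z, w].
In Python, from rig import robot, vision gives the robot as it stands.
- The arm moves only by the shell command python3 -m crank 'ROWS' [FORCE]. ROWS is JSON, a list of rows, each a list of 7 numbers: the shift along the tool's x, y, z as a fraction of full scale, then the turn, a rotation vector about the tool's x, y, z as a fraction of full scale, then the gripper command: -1 is shut, 1 is fully open, values between are in proportion. In form: [[x, y, z, wx, wy, wz, grip], ...]. A call has 1 to 10 rows; each row is the pose to reach, as a shift and turn from the pose commanded when the call began, along the tool's axes at that moment, turning the shorter way round; what a row does not reach only later rows make up. Full scale, the value 1, is 50 cm for a shift and pi rad for a turn. A row lasts 1/8 s, in which the tool goes at most 62.5 mm and 10.7 degrees, less where a joint would pass 70% of its speed; a pose out of reach is approached as far as the arm can. A call with a number of a shift or a turn outside -1 to 1 is refused whole. A call with a gripper value outside its range is refused whole. The fingers move at their own pace and stop on an object; FORCE is the grip in N (left out, the last holds). Time passes only in rows, so rows that repeat a pose let the fingers close. It gives the time, the measured TCP pose, the force and the opening at its end, in the units of the state.
- robot.get_obs(): the state, without advancing time (a new reading comes with each control period).
- vision.camera(name): name is "side" or "top"; returns the picture (480x640x3 uint8, blue, green, red); there is no depth.
- vision.camera_info(name): a dict with "vfov" (degrees; the focal length in pixels is half the picture's height over the tangent of half this angle, whatever the lens; pixels are square), "cx", "cy" (the principal point, pixels), "k1" (the pictures are not rectified: a ray, as slopes to the right and down, at radius r is drawn at 1 + k1 r^2 times it, then the intrinsics apply), "world_from_camera" (4x4, takes a point from camera to world coordinates). Camera axes: x right, y up, looking along -z (the intrinsics and any distortion apply to the point x, -y, -z); pixel columns grow to the right and rows downward; lengths in m; the calibration is good to about 2 mm. A picture is of the moment at which its call begins. camera_info takes no time and is no camera call.
- robot.hand_in(): hands the job in, once; it reports no verdict.
The state is a dict: "time": time; "q": joint angles; "joint_velocities": joint speeds; "joint_torque": joint torques, N m; "position": TCP position; "tool_rot": TCP orientation; "ft_force": force on the tool from outside, world axes, zero at the start; "moment": the same for the moment, N m; "grip_width": finger opening in m.
Only numpy, scipy, OpenCV 4.12 (cv2) and the standard library are available. Lean on these libraries where they do the work, as an engineer would, in place of code of your own. Each camera call takes 0.05 s, during which the arm holds its last target.

TASK

Plug the fresh drying cartridge (orange beads) into the quick coupler on top of the white air unit: first pull the coupler's blue sleeve back, which here means down, until it stays back by itself, then press the cartridge's plug gently down into the coupler until it is fully home and the sleeve springs up again and locks it, and let go. Feel your way and do not force the plug; leave the spent green cartridge in its rack and everything else where it stands.

Things in the scene. Friction and masses are not known exactly. Their poses are not given: they have to be found in the camera images.
- mouth (a point): centre of the coupler's open upper end, amid the brass rim, 124 mm above the table; z up along the bore. The brass tube (30 mm across) stands 70 to 124 mm above the table. Its bore is 21.4 mm wide, 25 mm at the mouth for the top 3 mm. Fully home, the plug's collar meets this rim: a hard stop, nose 34 mm below the mouth; keep the force on it below 30 N.
- dogs (a point): point on the coupler's axis 21.5 mm below the mouth, where two locking dogs (5 mm tall) close the bore and stop any plug while the sleeve is up. With the nose about 32.5 mm or more below the mouth they drop into the plug's groove: the sleeve springs up and locks it. Let go, the locked plug lifts 1 to 1.5 mm off its stop.
- plunger_top (a point): top of a white spring plunger, 20 mm across, in the bore: 24 mm below the mouth with the sleeve up. Pulling the sleeve fully back lets it pop up to 17.5 mm below the mouth, where it holds the dogs out, and so the sleeve back. The plug pushes it down: 2 to 6 N of spring, about 15 N at most with friction.
- unit: the air unit: fixed white box 150 x 180 mm, 50 mm high, origin under its centre, x along the 150 mm side, z up. The upright coupler stands on it, its axis 20 mm from the centre towards -x, on a steel neck 48 mm across, 50 to 70 mm above the table.
- sleeve_mid (a point): centre of the coupler's blue knurled sleeve, on the coupler's axis: a ring 42 mm across and 28 mm tall round the brass tube. Up, it spans 88 to 116 mm above the table, its centre at 102 mm. It can be gripped across its diameter from above, the brass end between the fingers. z up.
- sleeve (a joint): how far the sleeve is pulled back (down), m: 0 up (sprung forward), 0.010 its lower stop. The spring takes about 2 N at the start, 4 N at the stop. Pulled back to that stop and let go, it settles at about 0.006 and stays back, with a red band on the tube showing above it; otherwise it springs up to 0.
- fresh_mid (a point): centre of the body of the fresh cartridge with orange beads: upright, round, about 0.15 kg, body 38 mm across and 72 mm tall, white trim. z points up from plug to top. The body's lower end is 35 mm below this point, the underside of the steel collar (34 mm across, 6 mm thick) 41 mm below, the plug's nose 75 mm below; the top 37 mm above.
- fresh_nose (a point): centre of the end face of the fresh cartridge's plug, its lowest point, 75 mm below fresh_mid; same axes. The steel plug is 20 mm across and 34 mm long up to the collar, with a 1 mm chamfer at the nose and a groove 8.5 to 16.5 mm above the nose.
- spent_mid (a point): centre of the body of the spent cartridge: the same shape with dark green beads, to be left alone. It stands in the other place of the same rack.
- rack: fixed wooden rack block, 75 x 180 mm and 45 mm high, origin under its centre, z up. Two places along its long (y) axis, at y = -45 and +45 mm; each cartridge's plug hangs in a 24 mm wide hole, 40 mm deep, with the collar on the rack's top (body centre 86 mm above the table).
- jar: amber jar, 72 mm across, 100 mm tall, origin under it; leave alone
- bottle: white bottle with blue cap, 64 mm across, 190 mm tall, origin under it; leave alone
- bowl: steel bowl, 130 mm across, 55 mm tall, origin under it; leave alone
- mug: blue mug, 80 mm across, 90 mm tall, origin under it; leave alone
- carton: white carton 60 x 170 x 50 mm, origin under it; leave alone
- spatula: spatula lying on the table along its x; leave alone
- brush: brush lying on the table along its x; leave alone
Things that resemble listed ones, but are neither listed nor needed, are in the scene too. There is more than one size of the unit; the job needs the smallest.

How it is judged:
On the way, in this order (a step that is already met when the one before it is completed fails the run):
1. the sleeve is pulled back and stays back, no finger on it, with the bore still empty (value of joint sleeve above 0.0045 m and distance between fresh_nose and mouth above 0.06 m and contact force between the fingers and unit below 0.05 N), for 0.3 s.
2. the fresh plug is in the coupler's bore while the sleeve is still held back (value of joint sleeve above 0.0035 m and z of fresh_nose in the frame of mouth between -0.03 and -0.006 m and horizontal distance between fresh_nose and mouth below 0.005 m).
At the end, for the whole second after the job is handed in: The fresh (orange) cartridge stands upright in the coupler (within 4 degrees), its nose 30.5 to 37 mm below the mouth and within 3 mm of the axis, at rest and let go; the sleeve is up again (joint below 2.5 mm) (z of fresh_nose in the frame of mouth between -0.037 and -0.0305 m and horizontal distance between fresh_nose and mouth below 0.003 m and angle between the z axis of fresh_nose and the z axis of mouth, either way round below 0.07 rad and value of joint sleeve below 0.0025 m and linear speed of fresh below 0.02 m/s); the robot touches nothing.
It fails at once if the plug or cartridge is forced against the air unit or its coupler with more than 30 N (contact force between fresh and unit above 30 N).
It fails at once if the spent (green) cartridge is moved more than 20 mm or put in the coupler (distance of spent_mid from where it was at the start of the episode above 0.02 m).
It fails at once if a bystander (jar, bottle, bowl, mug, carton, spatula, brush) is moved more than 30 mm (distance of any of jar, bottle, bowl, mug, carton, spatula, brush from where it was at the start of the episode above 0.03 m).
It also fails if it takes over 61 s, if anything falls off the work surface, if the arm or the gripper's body presses on something with over 40 N, if the wrist force passes 120 N, or if a joint passes its speed limit or range.

## Working session

There is one attempt and no reset: what is moved stays moved. The work goes in short steps, Python scripts to look and compute and a shell command to move; the robot and the scene stay as the last step left them, time stands still between calls to the robot, and variables do not carry over. Pictures are saved under pics/ and viewed, and the job is handed in when it is done.

```bash
mkdir -p pics; ls; python3 - <<'E'
from rig import robot, vision
import cv2
for n in("top","side"):
    cv2.imwrite(f"pics/{n}0.png",vision.camera(n)); i=vision.camera_info(n); print(n,i)
print(robot.get_obs())
E
```

```text
pics
top {'vfov': 50.346346031598955, 'cx': 327.8157332543863, 'cy': 237.08561933134644, 'k1': -0.11493982164119942, 'world_from_camera': array([[ 6.36079798e-03,  9.87725347e-01, -1.56071071e-01,
         2.55374469e-01],
       [-9.99979575e-01,  6.38040586e-03, -3.75338400e-04,
         1.29002973e-02],
       [ 6.25065524e-04,  1.56070271e-01,  9.87745757e-01,
         1.62872736e+00],
       [ 0.00000000e+00,  0.00000000e+00,  0.00000000e+00,
         1.00000000e+00]])}
side {'vfov': 51.58896466179042, 'cx': 319.531502153596, 'cy': 230.97011651151055, 'k1': 0.04061596014295332, 'world_from_camera': array([[-0.95480711,  0.1824908 , -0.23460711,  0.21012653],
       [-0.29697761, -0.61801461,  0.72791637,  0.82076284],
       [-0.01215259,  0.76469278,  0.64428042,  0.80138057],
       [ 0.        ,  0.        ,  0.        ,  1.        ]])}
{'time': 0.1, 'q': array([-1.51251376e+00,  5.28398048e-01,  1.43376970e+00, -3.15706000e-05,
        1.18136262e+00, -1.78516673e-01]), 'joint_velocities': array([-0.0015346 , -0.00271014, -0.00176743,  0.00091554,  0.00097856,
       -0.00014123]), 'joint_torque': array([-9.11714451e-04, -4.40986991e+01, -1.77151036e+01,  6.34911982e-02,
        5.33942494e-02, -5.06840684e-05]), 'position': array([ 0.14659354, -0.60692537,  0.2356556 ]), 'tool_rot': array([-0.08349903,  0.70283993, -0.70147099,  0.08356074]), 'ft_force': array([-0.10641869,  0.50544057, -0.11645127]), 'moment': array([-0.03719771,  0.00986765, -0.03291114]), 'grip_width': 0.08682294254312174}
```

View pics/top0.png

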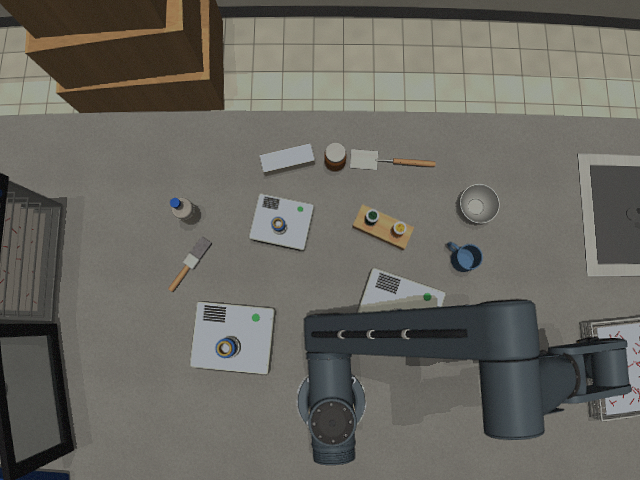

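View pics/side0.png

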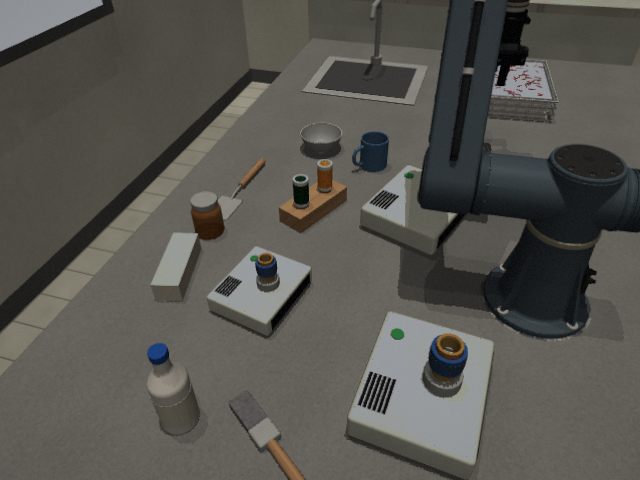

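The smallest unit is at top (281,222), with its coupler at (278,225). The fresh orange cartridge is at (400,228) and the spent green one at (372,216). In the side view the small coupler is at (266,268) and the orange cartridge at (325,175). I'll enlarge these areas.

```bash
cat > h.py <<'E'
import numpy as np, cv2
from rig import robot, vision
def cam(n):
    i=vision.camera_info(n); f=240/np.tan(np.radians(i['vfov']/2)); return f,i['cx'],i['cy'],i['k1'],i['world_from_camera']
def proj(n,P):
    f,cx,cy,k,T=cam(n); p=np.linalg.inv(T)@np.append(P,1); s=np.array([p[0],-p[1]])/-p[2]; s=s*(1+k*(s@s)); return np.array([cx+f*s[0],cy+f*s[1]])
def ray(n,u,v):
    f,cx,cy,k,T=cam(n); d=np.array([(u-cx)/f,(v-cy)/f]); s=d.copy()
    for _ in range(30): s=d/(1+k*(s@s))
    r=T[:3,:3]@np.array([s[0],-s[1],-1]); return T[:3,3],r/np.linalg.norm(r)
def onz(n,u,v,z):
    o,r=ray(n,u,v); return o+r*(z-o[2])/r[2]
def tri(a,b):
    o1,r1=ray('top',*a); o2,r2=ray('side',*b)
    t=np.linalg.lstsq(np.c_[r1,-r2],o2-o1,rcond=None)[0]; p=o1+t[0]*r1; q=o2+t[1]*r2
    return (p+q)/2,np.linalg.norm(p-q)
def crop(im,x0,y0,w,h,s,fn): cv2.imwrite(fn,cv2.resize(im[y0:y0+h,x0:x0+w],None,fx=s,fy=s,interpolation=cv2.INTER_CUBIC))
E
python3 - <<'E'
from h import *
t=cv2.imread('pics/top0.png');s=cv2.imread('pics/side0.png')
crop(t,240,185,180,80,4.4,'pics/tc.png')
a=cv2.resize(s[235:335,200:320],None,fx=5,fy=5,interpolation=2)
cv2.imwrite('pics/sc1.png',a)
crop(s,270,145,90,90,6,'pics/sc2.png')
E
```

```text
(no output)
```

View pics/tc.png

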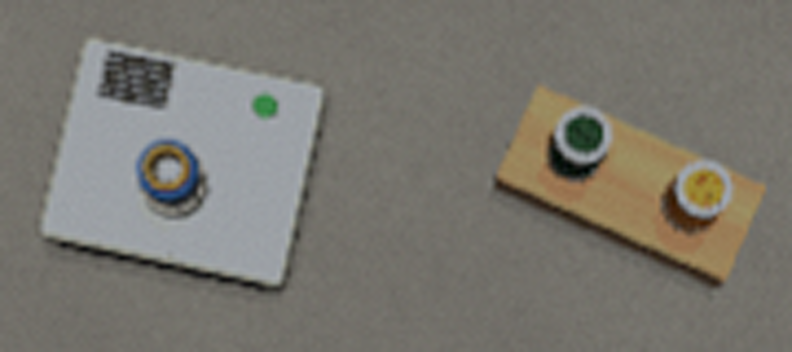

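View pics/sc1.png

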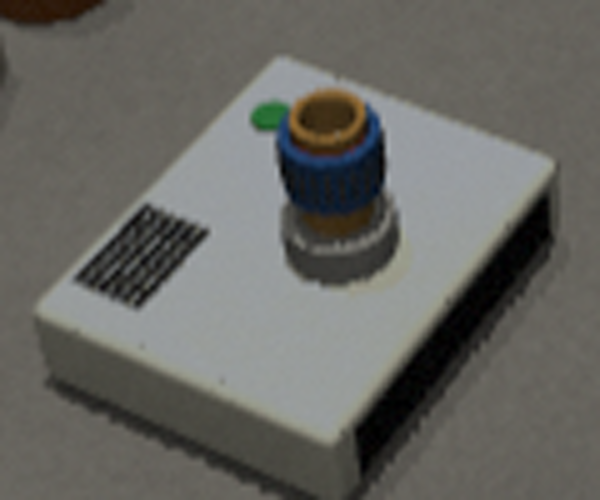

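View pics/sc2.png

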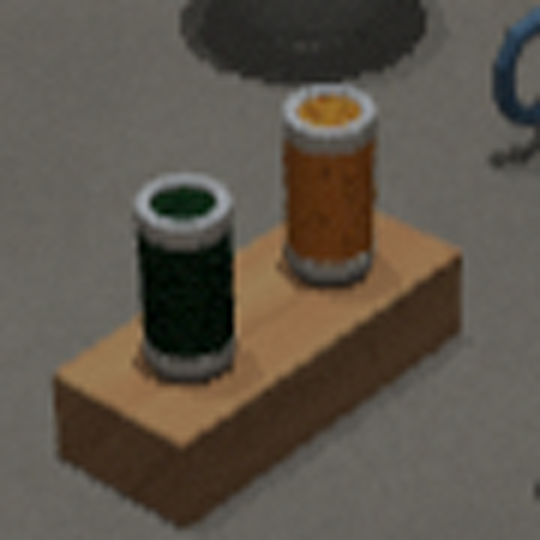

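```bash
python3 - <<'E'
from h import *
t=cv2.imread('pics/top0.png');s=cv2.imread('pics/side0.png')
def comp(im,m,roi,nm):
    x,y,w,h=roi; mm=np.zeros_like(m);mm[y:y+h,x:x+w]=m[y:y+h,x:x+w]
    n,l,st,c=cv2.connectedComponentsWithStats(mm)
    for i in range(1,n):
        if st[i,4]>6: print(nm,st[i],c[i].round(2))
    return mm
for im,nm,rs in((t,'top',[(262,210,34,34),(385,215,28,28)]),(s,'side',[(250,248,35,20),(312,150,28,22)])):
    hsv=cv2.cvtColor(im,cv2.COLOR_BGR2HSV)
    br=cv2.inRange(hsv,(8,90,60),(32,255,255)); 
    bl=cv2.inRange(hsv,(100,90,40),(125,255,255))
    comp(im,br,rs[0],nm+' brass'); comp(im,bl,rs[0],nm+' blue')
    comp(im,br,rs[1],nm+' orange')
    wh=cv2.inRange(hsv,(0,0,115),(180,70,255)); mm=comp(im,wh,rs[1],nm+' white')
for z,(a,b) in {.124:((278.0,222.6),(265.6,258)),.123:((399.3,228.4),(325,163.2))}.items():
    print(onz('top',*a,z),onz('side',*b,z),tri(a,b))
# unit corners / rack corners (top crop px)
f=lambda x,y,s,ox,oy:((x+.5)/s-.5+ox,(y+.5)/s-.5+oy)
for nm,z,pts in(('unit',.05,[(90,40),(324,89),(281,282),(42,235)]),('rack',.045,[(541,88),(765,184),(721,283),(497,183)])):
    P=np.array([onz('top',*f(x,y,4.4,240,185),z)[:2] for x,y in pts]); print(nm,P.round(4).tolist(),P.mean(0))
    for i in range(4): d=P[(i+1)%4]-P[i]; print(np.linalg.norm(d),np.degrees(np.arctan2(d[1],d[0])))
E
```

```text
top brass [273 218  10  10  41] [277.12 222.49]
top blue [271 218  14  13  47] [279.06 226.  ]
top orange [385 215  28  28 414] [395.38 231.66]
top orange [396 224   9   8  58] [399.64 227.33]
top white [388 215  25  19 213] [402.31 221.42]
top white [408 239   3   4   7] [409.   240.57]
side brass [258 253  15  13 126] [264.94 258.56]
side blue [256 256  20  12  73] [266.15 263.88]
side orange [320 161  10   5  42] [324.5 163. ]
side orange [317 168  16   4  36] [324.25 170.19]
side white [317 159  16   9  65] [324.32 162.78]
[0.53616356 0.16320094 0.124     ] [0.53499757 0.16564291 0.124     ] (array([0.53637491, 0.16337166, 0.12163613]), np.float64(0.0004679000500317984))
[ 0.52105965 -0.20084171  0.123     ] [ 0.52284075 -0.2034151   0.123     ] (array([ 0.52131471, -0.20045463,  0.12495557]), np.float64(0.001207268003227186))
unit [[0.6432, 0.2299], [0.6078, 0.0602], [0.4676, 0.0892], [0.5003, 0.2603]] [0.55471049 0.15990047]
0.17334330409684195 -101.77465221444697
0.1431110909472149 168.32402549547623
0.17413964176921554 79.20482381893937
0.1460886063833623 -11.980329469190071
rack [[0.6107, -0.0962], [0.5415, -0.2571], [0.4695, -0.2241], [0.5408, -0.0643]] [ 0.54063264 -0.16039771]
0.17515569529419778 -113.28776131926514
0.0791350888230262 155.36233427869368
0.17497453168476831 65.94985393789672
0.0768030688947046 -24.531917719700658
```

```bash
cat >> h.py <<'E'
from scipy.spatial.transform import Rotation as R
def plan(target,yaw_deg=None,verbose=True):
    """print shift/turn fractions to put TCP at target, tool y down, jaw axis at yaw (mod 180)"""
    o=robot.get_obs(); A=R.from_quat(o['tool_rot']); M=A.as_matrix()
    sh=M.T@(np.array(target)-o['position'])
    jaw=np.degrees(np.arctan2(M[1,2],M[0,2]))
    print('t',round(o['time'],2),'pos',o['position'].round(4),'jaw yaw',round(jaw,2),'F',o['ft_force'].round(2),'w',round(o['grip_width'],4),'q6',o['q'][5].round(3))
    if yaw_deg is None: yaw_deg=jaw
    d=(yaw_deg-jaw+90)%180-90; y=np.radians(jaw+d)
    z=np.array([np.cos(y),np.sin(y),0]); yy=np.array([0,0,-1.]); x=np.cross(yy,z)
    rv=(A.inv()*R.from_matrix(np.c_[x,yy,z])).as_rotvec()
    print('shift',(sh/.5).round(4),'turn',(rv/np.pi).round(4),'mm',(np.linalg.norm(sh)*1e3).round(1),'deg',np.degrees(np.linalg.norm(rv)).round(1))
E
python3 - <<'E'
from h import *
print(R.from_quat(robot.get_obs()['tool_rot']).as_matrix().round(3))
plan([.536,.164,.22]); 
plan([.536,.164,.22],0); plan([.536,.164,.22],90)
E
```

```text
[[-0.972 -0.     0.235]
 [-0.235  0.002 -0.972]
 [-0.    -1.    -0.002]]
t 0.1 pos [ 0.1466 -0.6069  0.2357] jaw yaw -76.43 F [-0.11  0.51 -0.12] w 0.0868 q6 -0.179
shift [-1.1188  0.0342 -1.316 ] turn [ 0.0006 -0.     -0.0001] mm 863.8 deg 0.1
t 0.1 pos [ 0.1466 -0.6069  0.2357] jaw yaw -76.43 F [-0.11  0.51 -0.12] w 0.0868 q6 -0.179
shift [-1.1188  0.0342 -1.316 ] turn [ 4.000e-04 -4.246e-01 -5.000e-04] mm 863.8 deg 76.4
t 0.1 pos [ 0.1466 -0.6069  0.2357] jaw yaw -76.43 F [-0.11  0.51 -0.12] w 0.0868 q6 -0.179
shift [-1.1188  0.0342 -1.316 ] turn [ 0.0006  0.0754 -0.    ] mm 863.8 deg 13.6
```

```bash
python3 - <<'E'
from h import *
plan([.5,-.2,.25],-23.5)
E
```

```text
t 0.1 pos [ 0.1466 -0.6069  0.2357] jaw yaw -76.43 F [-0.11  0.51 -0.12] w 0.0868 q6 -0.179
shift [-0.878  -0.0272 -0.6254] turn [ 0.0005 -0.2941 -0.0004] mm 539.2 deg 52.9
```

```bash
python3 -m crank '[[-0.1,-0.003,-0.071,0,-0.04,0,1],[-0.2,-0.006,-0.142,0,-0.09,0,1],[-0.3,-0.009,-0.213,0,-0.14,0,1],[-0.4,-0.013,-0.285,0,-0.19,0,1],[-0.5,-0.016,-0.356,0,-0.24,0,1],[-0.6,-0.019,-0.427,0,-0.28,0,1],[-0.7,-0.022,-0.5,0.0005,-0.2941,-0.0004,1],[-0.8,-0.025,-0.57,0.0005,-0.2941,-0.0004,1],[-0.878,-0.0272,-0.6254,0.0005,-0.2941,-0.0004,1],[-0.878,-0.0272,-0.6254,0.0005,-0.2941,-0.0004,1]]'
python3 - <<'E'
from h import *
plan([.536,.164,.22],-23.5)
E
```

```text
time: 1.35
position: [0.5015, -0.1977, 0.2499]
tool_rot: [0.39, -0.59, 0.591, -0.389]
ft_force: [-0.5, 0.5, -0.1]
grip_width: 0.0868
t 1.35 pos [ 0.5015 -0.1977  0.2499] jaw yaw -23.18 F [-0.52  0.46 -0.11] w 0.0868 q6 -0.177
shift [-0.6923  0.0588 -0.2214] turn [-0.0002  0.0018  0.0004] mm 364.6 deg 0.3
```

```bash
python3 -m crank '[[-0.12,0.01,-0.04,0,0,0,1],[-0.24,0.02,-0.08,0,0,0,1],[-0.36,0.03,-0.12,0,0,0,1],[-0.48,0.04,-0.155,0,0,0,1],[-0.6,0.05,-0.19,0,0,0,1],[-0.67,0.0588,-0.215,0,0,0,1],[-0.6923,0.0588,-0.2214,0,0,0,1],[-0.6923,0.0588,-0.2214,0,0,0,1]]'
python3 - <<'E'
from h import *
for n in("top","side"): cv2.imwrite(f"pics/{n}1.png",vision.camera(n))
s=cv2.imread('pics/side1.png');t=cv2.imread('pics/top1.png')
a=cv2.resize(s[170:330,190:330],None,fx=3.5,fy=3.5,interpolation=2)
cv2.imwrite('pics/sc3.png',a); crop(t,230,170,160,110,4,'pics/tc3.png')
p=robot.get_obs()['position']; print(p, proj('side',p),proj('side',p-[0,0,.014]),proj('top',p),proj('side',[.536,.164,.124]))
plan([.536,.164,.102],-23.5)
E
```

```text
time: 2.35
position: [0.5365, 0.1602, 0.2198]
tool_rot: [0.389, -0.591, 0.592, -0.387]
ft_force: [1.1, -1.2, 0.1]
grip_width: 0.0871
[0.53661184 0.15926574 0.22007632] [261.87807085 218.24976624] [262.52185047 224.02077146] [276.13897719 216.17013885] [265.44276276 257.36004393]
t 2.45 pos [0.5366 0.1593 0.2201] jaw yaw -23.58 F [ 0.31 -0.79  0.44] w 0.087 q6 0.503
shift [-0.0088  0.2361 -0.0051] turn [-0.0003 -0.0005  0.0008] mm 118.2 deg 0.2
```

View pics/sc3.png

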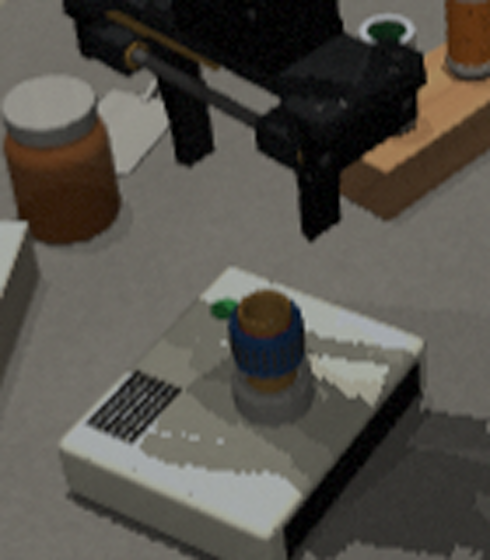

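View pics/tc3.png

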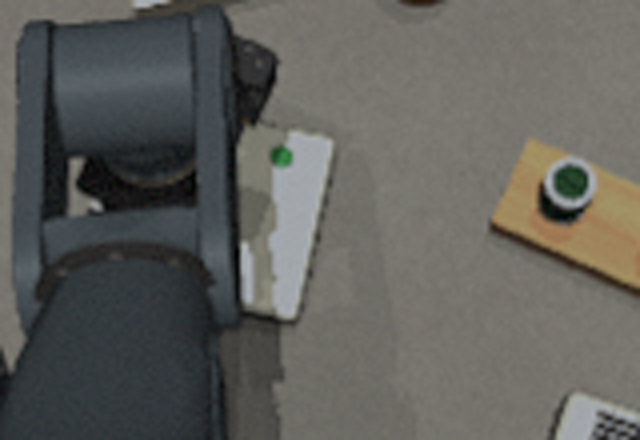

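```bash
python3 -m crank '[[0,0,0,0,0,0,1],[0,0,0,0,0,0,1]]'
python3 - <<'E'
from h import *
for _ in range(1): plan([.536,.164,.102],-23.5)
E
```

```text
time: 2.7
position: [0.5367, 0.1598, 0.2202]
tool_rot: [0.388, -0.591, 0.592, -0.387]
ft_force: [-0.0, -0.1, 0.8]
grip_width: 0.087
t 2.7 pos [0.5367 0.1598 0.2202] jaw yaw -23.59 F [-0.03 -0.14  0.75] w 0.087 q6 0.504
shift [-0.0075  0.2364 -0.0048] turn [-0.0003 -0.0005  0.0006] mm 118.3 deg 0.1
```

```bash
python3 -m crank '[[-0.0075,0.06,-0.0048,0,0,0,1],[-0.0075,0.12,-0.0048,0,0,0,1],[-0.0075,0.17,-0.0048,0,0,0,1],[-0.0075,0.21,-0.0048,0,0,0,1],[-0.0075,0.2364,-0.0048,0,0,0,1],[-0.0075,0.2364,-0.0048,0,0,0,1]]'
python3 - <<'E'
from h import *
cv2.imwrite(f"pics/side2.png",vision.camera('side'))
s=cv2.imread('pics/side2.png')
a=cv2.resize(s[190:330,190:330],None,fx=4,fy=4,interpolation=2)
cv2.imwrite('pics/sc4.png',a)
plan([.536,.164,.102],-23.5)
E
```

```text
time: 3.45
position: [0.5354, 0.1648, 0.1011]
tool_rot: [0.389, -0.591, 0.592, -0.387]
ft_force: [0.5, -1.0, 0.3]
grip_width: 0.0873
t 3.5 pos [0.536  0.1649 0.1019] jaw yaw -23.51 F [-0.21  0.12  0.53] w 0.0871 q6 0.513
shift [ 0.0017 -0.0003  0.0008] turn [-0.0002 -0.0001  0.0006] mm 0.9 deg 0.1
```

View pics/sc4.png

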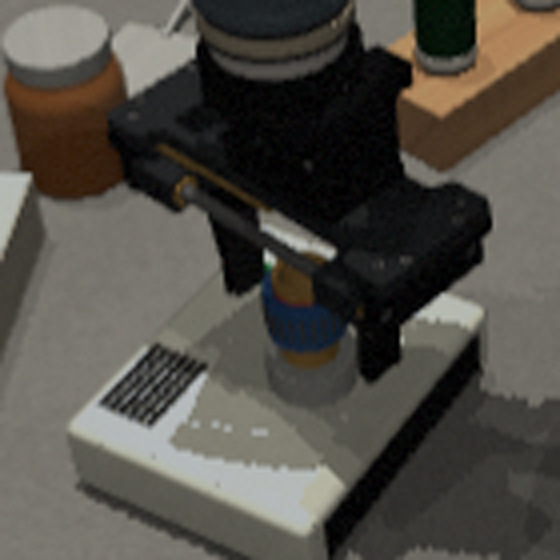

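The fingers straddle the sleeve, with the tips at about (237,285) and (375,375) in the crop and the sleeve at (305,310) between them. I'll close gently and feel for contact.

```bash
for i in 1 2 3; do python3 -m crank '[[0,0,0,0,0,0,-1],[0,0,0,0,0,0,-1]]' 10; done; python3 -m crank '[[0,0,0,0,0,0,-1],[0,0,0,0,0,0,-1]]' 30
python3 - <<'E'
from h import *
plan([.536,.164,.102],-23.5)
E
```

```text
time: 3.75
position: [0.5364, 0.1652, 0.1027]
tool_rot: [0.388, -0.59, 0.592, -0.388]
ft_force: [0.6, -0.1, -0.4]
grip_width: 0.0746
time: 4.0
position: [0.5359, 0.1652, 0.1021]
tool_rot: [0.388, -0.591, 0.592, -0.388]
ft_force: [-0.1, 0.3, -0.3]
grip_width: 0.0548
time: 4.25
position: [0.5376, 0.1645, 0.102]
tool_rot: [0.387, -0.59, 0.593, -0.388]
ft_force: [2.9, -3.0, -2.0]
grip_width: 0.0427
time: 4.5
position: [0.5376, 0.1644, 0.102]
tool_rot: [0.387, -0.59, 0.593, -0.388]
ft_force: [3.4, -3.4, -2.1]
grip_width: 0.042
t 4.5 pos [0.5376 0.1644 0.102 ] jaw yaw -23.5 F [ 3.36 -3.39 -2.12] w 0.042 q6 0.513
shift [ 0.0021 -0.     -0.0026] turn [-0.0014  0.      0.0003] mm 1.7 deg 0.3
```

```bash
python3 -m crank '[[0,0.004,0,0,0,0,-1],[0,0.008,0,0,0,0,-1],[0,0.012,0,0,0,0,-1],[0,0.016,0,0,0,0,-1]]' 40; python3 -m crank '[[0,0.003,0,0,0,0,-1],[0,0.005,0,0,0,0,-1],[0,0.007,0,0,0,0,-1]]'
```

```text
time: 5.0
position: [0.5377, 0.1645, 0.0946]
tool_rot: [0.387, -0.59, 0.593, -0.388]
ft_force: [3.2, -4.6, 4.1]
grip_width: 0.0419
time: 5.38
position: [0.5377, 0.1645, 0.0919]
tool_rot: [0.387, -0.59, 0.593, -0.388]
ft_force: [1.2, -4.4, 13.1]
grip_width: 0.0423
```

```bash
python3 -m crank '[[0,0.001,0,0,0,0,-1],[0,0.002,0,0,0,0,-1]]'; python3 -m crank '[[0,0,0,0,0,0,-0.2],[0,0,0,0,0,0,0.2],[0,0,0,0,0,0,1],[0,0,0,0,0,0,1],[0,0,0,0,0,0,1]]'
python3 - <<'E'
from h import *
cv2.imwrite(f"pics/side3.png",vision.camera('side'))
s=cv2.imread('pics/side3.png')
a=cv2.resize(s[190:330,190:330],None,fx=4,fy=4,interpolation=2)
cv2.imwrite('pics/sc5.png',a)
plan([.536,.164,.22],-23.5)
E
```

```text
time: 5.62
position: [0.5377, 0.1645, 0.0918]
tool_rot: [0.387, -0.59, 0.593, -0.389]
ft_force: [0.4, -4.7, 15.9]
grip_width: 0.042
time: 6.25
position: [0.5352, 0.1653, 0.0889]
tool_rot: [0.389, -0.591, 0.592, -0.387]
ft_force: [-1.0, -1.1, -0.1]
grip_width: 0.074
t 6.3 pos [0.5354 0.1652 0.0889] jaw yaw -23.49 F [ 0.25  0.33 -0.84] w 0.0782 q6 0.513
shift [ 0.0023 -0.2622  0.0021] turn [0.0001 0.0001 0.0007] mm 131.1 deg 0.1
```

View pics/sc5.png

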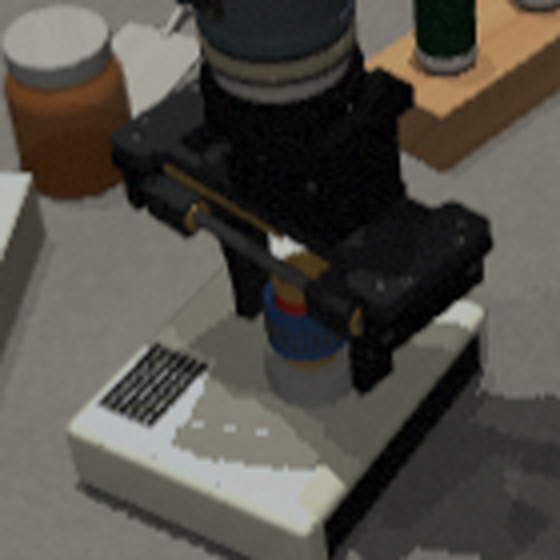

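The red band shows at (288,300) in the crop, so the sleeve stays back. I'll rise and go to the fresh cartridge.

```bash
python3 -m crank '[[0.002,-0.06,0.002,0,0,0,1],[0.002,-0.16,0.002,0,0,0,1],[0.002,-0.27,0.002,0,0,0,1],[0.002,-0.3,0.002,0,0,0,1]]'
python3 - <<'E'
from h import *
cv2.imwrite("pics/side4.png",vision.camera('side'))
s=cv2.imread('pics/side4.png'); crop(s,230,235,80,60,8,'pics/sc6.png')
plan([.522,-.2015,.21],-23.5)
E
```

```text
time: 6.8
position: [0.5382, 0.1644, 0.243]
tool_rot: [0.386, -0.59, 0.593, -0.39]
ft_force: [-0.2, 0.2, -0.8]
grip_width: 0.0866
t 6.85 pos [0.5381 0.1644 0.2432] jaw yaw -23.48 F [0.24 0.72 0.71] w 0.087 q6 0.51
shift [0.6842 0.067  0.2616] turn [-0.0022  0.0001 -0.0006] mm 367.8 deg 0.4
```

View pics/sc6.png

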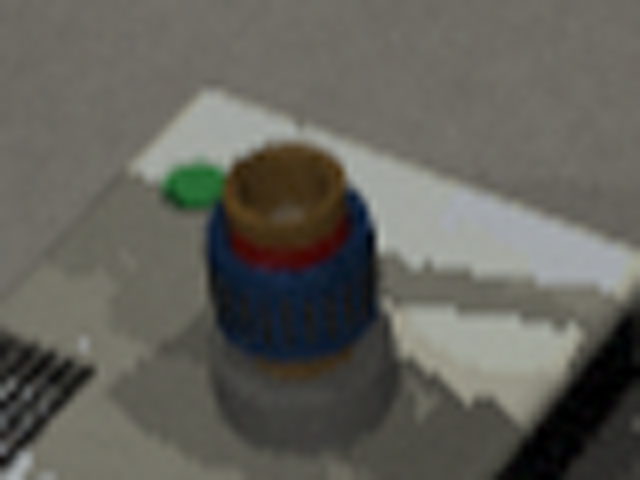

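```bash
python3 -m crank '[[0.11,0.01,0.042,0,0,0,1],[0.22,0.02,0.084,0,0,0,1],[0.33,0.03,0.126,0,0,0,1],[0.44,0.04,0.168,0,0,0,1],[0.55,0.05,0.21,-0.001,0,0,1],[0.64,0.06,0.245,-0.001,0,0,1],[0.6842,0.067,0.2616,-0.001,0,0,1],[0.6842,0.067,0.2616,-0.001,0,0,1],[0.6842,0.067,0.2616,-0.001,0,0,1]]'
python3 - <<'E'
from h import *
cv2.imwrite("pics/side5.png",vision.camera('side'))
s=cv2.imread('pics/side5.png'); crop(s,270,110,100,100,6,'pics/sc7.png')
plan([.522,-.2015,.093],-23.5)
E
```

```text
time: 7.98
position: [0.5191, -0.2006, 0.2054]
tool_rot: [-0.389, 0.593, -0.59, 0.387]
ft_force: [-0.5, -0.2, 0.0]
grip_width: 0.0869
t 8.03 pos [ 0.5194 -0.2003  0.2058] jaw yaw -23.44 F [ 0.25 -0.9   0.53] w 0.0872 q6 -0.158
shift [-2.000e-04  2.256e-01  6.800e-03] turn [0.0015 0.0003 0.0003] mm 112.8 deg 0.3
```

View pics/sc7.png

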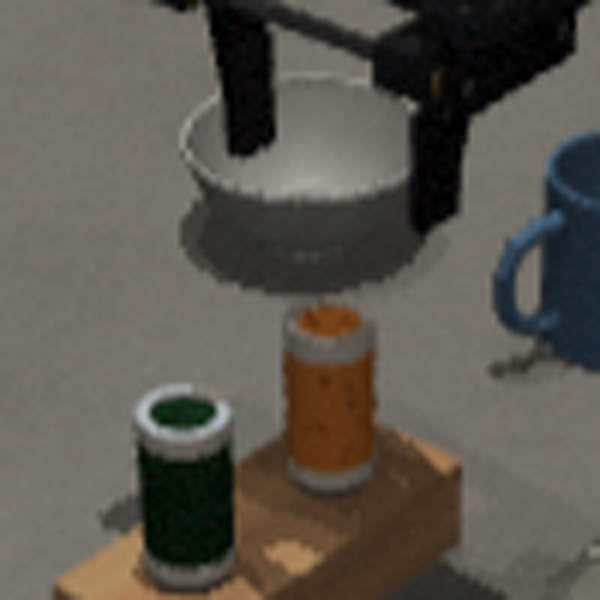

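```bash
python3 -m crank '[[0,0.06,0.0068,0.0015,0,0,1],[0,0.12,0.0068,0.0015,0,0,1],[0,0.17,0.0068,0.0015,0,0,1],[0,0.21,0.0068,0.0015,0,0,1],[0,0.2256,0.0068,0.0015,0,0,1],[0,0.2256,0.0068,0.0015,0,0,1]]'
python3 - <<'E'
from h import *
cv2.imwrite("pics/side6.png",vision.camera('side'))
s=cv2.imread('pics/side6.png'); crop(s,270,110,100,100,6,'pics/sc8.png')
plan([.522,-.2015,.093],-23.5)
E
```

```text
time: 8.78
position: [0.5227, -0.2024, 0.0936]
tool_rot: [0.388, -0.59, 0.592, -0.388]
ft_force: [0.5, 0.0, 0.1]
grip_width: 0.087
t 8.82 pos [ 0.5231 -0.2028  0.0942] jaw yaw -23.44 F [-0.56  0.51  0.4 ] w 0.0865 q6 -0.158
shift [-0.0016  0.0024 -0.0031] turn [-0.001   0.0003  0.0006] mm 2.1 deg 0.2
```

View pics/sc8.png

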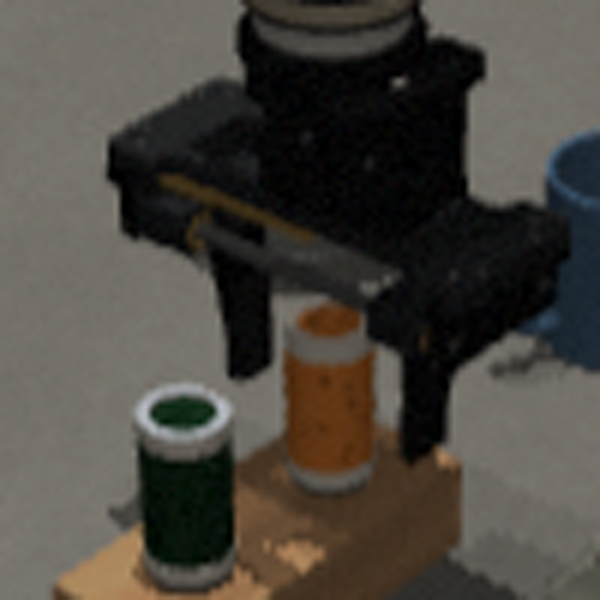

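```bash
python3 -m crank '[[-0.0016,0,-0.001,0,0,0,-1],[-0.0016,0,-0.001,0,0,0,-1],[-0.0016,0,-0.001,0,0,0,-1],[-0.0016,0,-0.001,0,0,0,-1],[-0.0016,0,-0.001,0,0,0,-1],[-0.0016,0,-0.001,0,0,0,-1],[-0.0016,0,-0.001,0,0,0,-1]]' 30
python3 -m crank '[[0,0,0,0,0,0,-1],[0,0,0,0,0,0,-1]]'
python3 - <<'E'
from h import *
plan([.522,-.2015,.21],-23.5)
E
```

```text
time: 9.7
position: [0.5231, -0.2027, 0.0939]
tool_rot: [0.388, -0.59, 0.593, -0.388]
ft_force: [0.5, -0.2, 0.4]
grip_width: 0.0376
time: 9.95
position: [0.5229, -0.2026, 0.0939]
tool_rot: [0.388, -0.59, 0.593, -0.388]
ft_force: [1.8, -1.5, 0.1]
grip_width: 0.0375
t 9.95 pos [ 0.5229 -0.2026  0.0939] jaw yaw -23.5 F [ 1.8  -1.47  0.13] w 0.0375 q6 -0.157
shift [-0.0009 -0.2322 -0.0018] turn [-0.001   0.      0.0006] mm 116.1 deg 0.2
```

```bash
python3 -m crank '[[0,-0.04,0,0,0,0,-1],[0,-0.12,0,0,0,0,-1],[0,-0.22,0,0,0,0,-1],[0,-0.3,0,0,0,0,-1],[0,-0.33,0,0,0,0,-1],[0,-0.33,0,0,0,0,-1]]'
python3 - <<'E'
from h import *
plan([.536,.165,.258],-23.5)
cv2.imwrite("pics/side7.png",vision.camera('side'))
s=cv2.imread('pics/side7.png'); crop(s,260,50,120,140,4,'pics/sc9.png')
E
```

```text
time: 10.7
position: [0.522, -0.2017, 0.2586]
tool_rot: [0.388, -0.59, 0.592, -0.388]
ft_force: [0.5, 0.4, -2.6]
grip_width: 0.0373
t 10.7 pos [ 0.522  -0.2017  0.2586] jaw yaw -23.49 F [ 0.48  0.44 -2.58] w 0.0373 q6 -0.157
shift [-6.838e-01 -6.000e-04 -2.666e-01] turn [-0.0007  0.      0.0006] mm 367.0 deg 0.2
```

View pics/sc9.png

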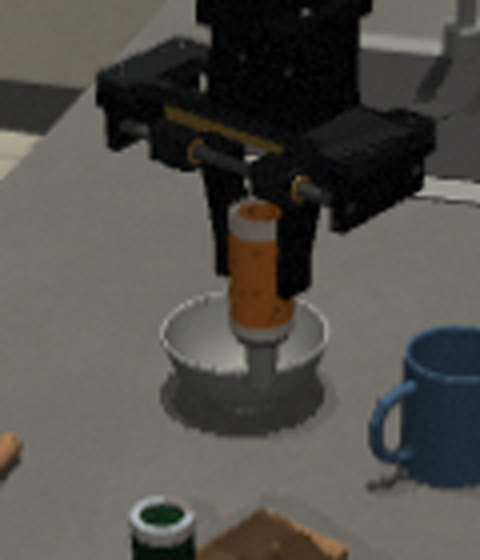

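```bash
python3 -m crank '[[-0.05,0,-0.02,0,0,0,-1],[-0.15,0,-0.06,0,0,0,-1],[-0.26,0,-0.1,0,0,0,-1],[-0.37,0,-0.145,0,0,0,-1],[-0.48,0,-0.187,0,0,0,-1],[-0.58,0,-0.226,0,0,0,-1],[-0.64,0,-0.25,0,0,0,-1],[-0.675,0,-0.263,0,0,0,-1],[-0.684,0,-0.2664,-0.0005,0,0.0005,-1],[-0.684,0,-0.2664,-0.0005,0,0.0005,-1]]'
python3 -m crank '[[0,0,0,0,0,0,-1],[0,0,0,0,0,0,-1]]'
python3 - <<'E'
from h import *
plan([.5374,.1637,.225],-23.5)
cv2.imwrite("pics/side8.png",vision.camera('side'))
s=cv2.imread('pics/side8.png'); crop(s,220,170,100,120,5,'pics/sc10.png')
p=robot.get_obs()['position']
for dz in(0,-.008,-.049,-.083): print(dz,proj('side',p+[0,0,dz]))
E
```

```text
time: 12.0
position: [0.5364, 0.1639, 0.2571]
tool_rot: [0.388, -0.591, 0.592, -0.387]
ft_force: [-0.1, -0.2, -1.7]
grip_width: 0.0376
time: 12.25
position: [0.5367, 0.1638, 0.2579]
tool_rot: [0.387, -0.591, 0.592, -0.387]
ft_force: [0.2, 1.0, -2.0]
grip_width: 0.0378
t 12.25 pos [0.5367 0.1638 0.2579] jaw yaw -23.58 F [ 0.2   0.96 -2.02] w 0.0378 q6 0.509
shift [-0.0005  0.0659  0.0013] turn [-0.0003 -0.0005  0.0001] mm 32.9 deg 0.1
0 [259.06982621 203.53300078]
-0.008 [259.46762279 207.03010671]
-0.049 [261.43367708 224.34428466]
-0.083 [262.97753666 237.97584591]
```

View pics/sc10.png

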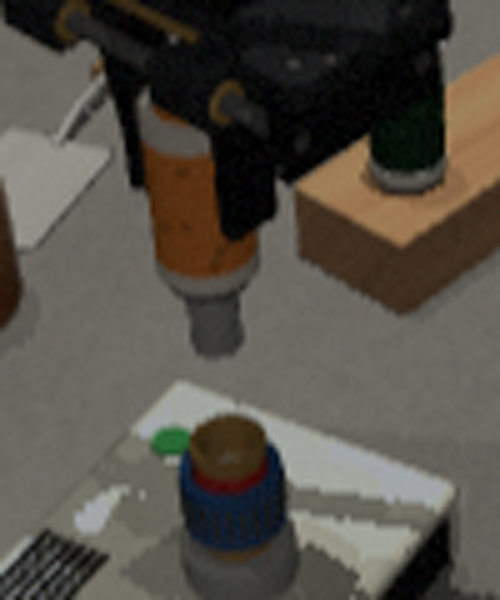

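```bash
python3 - <<'E'
from h import *
s=cv2.imread('pics/side8.png')
print('mouth cands',proj('side',[.5374,.1637,.124]),proj('side',[.536,.164,.124]),'+1mm jaw',proj('side',[.5374+.00917,.1637-.00399,.124]),'+10mm perp',proj('side',[.5374+.00399,.1637+.00917,.124]))
for r in range(230,241): print(r,[tuple(int(c) for c in s[r,x]) for x in range(255,272,1)] if r in(232,) else '', cv2.cvtColor(s,6)[r,254:274])
hsv=cv2.cvtColor(s,40)
for r in range(250,272): print(r,hsv[r,254:278,0].tolist(),hsv[r,254:278,1].tolist())
E
```

```text
mouth cands [264.84687418 257.12476357] [265.44276276 257.36004393] +1mm jaw [261.34679751 254.92929757] +10mm perp [261.23014573 259.76927237]
230  [106 107  97  51  45  48  40  48  48  48  46  47  50  49 107 105 105 105
 108 108]
231  [106 105 106  70  54  55  55  62  61  61  57  55  52  43 105 107 104 107
 106 105]
232 [(98, 106, 108), (97, 105, 107), (71, 75, 76), (49, 52, 53), (55, 59, 60), (55, 59, 60), (57, 60, 61), (58, 60, 61), (57, 61, 61), (55, 58, 59), (53, 56, 57), (50, 53, 53), (53, 57, 57), (103, 108, 111), (98, 107, 109), (99, 106, 109), (98, 103, 107)] [105 106 105  75  52  59  59  60  60  61  58  56  53  57 108 107 106 104
 107 108]
233  [105 106 105  94  63  57  57  59  58  59  58  56  54  57 109 108 106 105
 109 108]
234  [107 110 108 106  66  56  59  60  59  61  58  57  49  51  91 108 108 109
 109 109]
235  [110 109 107 106  63  52  57  60  60  60  60  57  48  53  74 110 108 109
 109 109]
236  [111 108 110 108  57  52  56  59  61  62  59  55  52  54  70 108 108 106
 109 106]
237  [109 109 108 111  57  52  56  57  60  61  55  56  54  51  61 107 108 108
 107 109]
2
[... 4276 characters left out ...]

269 [30, 27, 90, 107, 108, 109, 107, 107, 106, 109, 113, 111, 116, 115, 108, 108, 106, 109, 107, 108, 107, 107, 30, 21] [25, 27, 9, 203, 209, 173, 195, 167, 175, 146, 122, 138, 119, 109, 168, 194, 172, 193, 163, 162, 134, 74, 27, 28]
270 [23, 30, 15, 109, 108, 109, 107, 107, 106, 109, 107, 108, 109, 106, 107, 109, 107, 106, 107, 110, 107, 105, 130, 19] [29, 27, 15, 94, 146, 181, 194, 191, 199, 159, 196, 177, 163, 197, 174, 174, 168, 180, 152, 93, 135, 70, 33, 26]
271 [25, 28, 30, 109, 90, 103, 109, 107, 107, 107, 109, 107, 108, 108, 106, 107, 110, 106, 107, 170, 107, 100, 100, 30] [29, 30, 30, 88, 35, 180, 131, 155, 186, 184, 177, 175, 177, 163, 193, 183, 162, 148, 164, 32, 180, 31, 64, 27]
```

Horizontally the nose image (262.95, 237) agrees with the TCP axis, and the mouth image centres at (265.05, 257.5), close to my estimate. I'll descend to just above the mouth and check again.

```bash
python3 -m crank '[[0,0.03,0.001,0,0,0,-1],[0,0.06,0.001,0,0,0,-1],[0,0.09,0.001,0,0,0,-1],[0,0.09,0.001,0,0,0,-1],[0,0.09,0.001,0,0,0,-1]]'
python3 - <<'E'
from h import *
plan([.5372,.1634,.207],-23.5)
cv2.imwrite("pics/side9.png",vision.camera('side'))
s=cv2.imread('pics/side9.png'); crop(s,225,200,80,90,6.5,'pics/sc11.png')
p=robot.get_obs()['position']
print(proj('side',p-[0,0,.083]))
g=cv2.cvtColor(s,6)
for r in range(245,266): print(r,g[r,252:278])
E
```

```text
time: 12.92
position: [0.5372, 0.1647, 0.2127]
tool_rot: [0.388, -0.591, 0.592, -0.388]
ft_force: [-0.3, 0.3, -1.3]
grip_width: 0.0372
t 12.93 pos [0.5372 0.1647 0.2127] jaw yaw -23.49 F [-0.29  0.27 -1.26] w 0.0372 q6 0.509
shift [0.0023 0.0114 0.0009] turn [-0.0003  0.0001  0.    ] mm 5.9 deg 0.1
[264.39436842 255.20675604]
245 [110 108 101  77  80  84  82  86  86  87  87  86  84  87  84  83  81  67
  61  94 109 111 110 111 108 111]
246 [110 108 115 132  88  64  78  82  86  87  87  86  84  85  68  71  60  60
  90 109 110 110 113 111 111 109]
247 [109 117 144 166 138  98  68  63  68  67  67  64  65  62  42  49  40  79
 107 108 111 112 112 110 110 111]
248 [116 143 165 168 169 151 131  45  46  49  42  40  42  40  43  48  48  81
 108 107 108 110 111 110 111 112]
249 [144 166 168 168 168 169 166  69  52  56  53  53  57  55  59  54  48  85
 111 111 110 111 109 112 112 111]
250 [166 167 169 167 168 170 168  95  55  61  61  62  63  62  56  55  49  96
 108 109 110 111 109 112 113 113]
251 [169 167 168 169 168 169 169 143  55  60  62  63  63  63  58  56  50 106
 141 124 110 109 110 112 113 
[... 858 characters left out ...]

  43  46  40  26  48 137 167 168]
260 [ 69  70  69  69  63  30  47  42  36  41  43  49  52  60  58  56  57  48
  46  46  40  29  28  71 168 167]
261 [ 86 128 127 125  63  26  39  45  46  47  46  53  63  71  66  63  55  48
  49  43  39  23  24  22 150 169]
262 [107 140 140 132  46  26  34  46  45  46  50  52  63  62  57  54  51  46
  47  41  31  21  23  26 115 167]
263 [104 102 106  85  29  21  25  39  43  49  50  47  48  51  47  50  49  47
  48  38  22  18  26  28  67 167]
264 [104 105 105  85  26  25  21  27  39  45  49  47  49  51  50  49  48  42
  39  27  22  23  26  26  21 167]
265 [105 106 106  78  30  29  21  22  29  34  44  43  44  44  45  48  43  31
  28  27  23  25  24  24  25 141]
```

View pics/sc11.png

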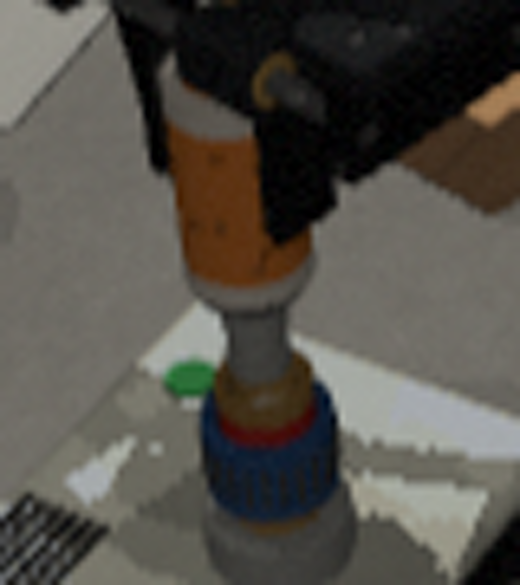

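```bash
python3 -m crank '[[0.0034,0,0.0003,0,0,0,-1],[0.0034,0.004,0.0003,0,0,0,-1],[0.0034,0.008,0.0003,0,0,0,-1],[0.0034,0.012,0.0003,0,0,0,-1],[0.0034,0.014,0.0003,0,0,0,-1]]'; python3 -m crank '[[0,0.002,0,0,0,0,-1],[0,0.004,0,0,0,0,-1]]'
```

```text
time: 13.6
position: [0.5364, 0.1629, 0.2056]
tool_rot: [0.388, -0.591, 0.592, -0.388]
ft_force: [-0.3, -0.4, -0.8]
grip_width: 0.0374
time: 13.85
position: [0.5365, 0.163, 0.2038]
tool_rot: [0.388, -0.591, 0.592, -0.388]
ft_force: [-0.8, 0.6, -2.2]
grip_width: 0.0374
```

```bash
python3 -m crank '[[0,0.002,0,0,0,0,-1],[0,0.004,0,0,0,0,-1]]'; python3 -m crank '[[0,0.002,0,0,0,0,-1],[0,0.004,0,0,0,0,-1]]'
```

```text
time: 14.1
position: [0.5366, 0.163, 0.2019]
tool_rot: [0.388, -0.591, 0.592, -0.388]
ft_force: [0.4, -0.4, -0.4]
grip_width: 0.0373
time: 14.35
position: [0.5367, 0.1631, 0.1999]
tool_rot: [0.387, -0.591, 0.592, -0.388]
ft_force: [0.0, 0.6, -1.4]
grip_width: 0.0373
```

```bash
python3 - <<'E'
from h import *
plan([.5367,.163,.2],-23.5)
E
```

```text
t 14.35 pos [0.5367 0.1631 0.1999] jaw yaw -23.5 F [ 0.02  0.56 -1.36] w 0.0373 q6 0.506
shift [ 0.0001 -0.0003  0.    ] turn [-0.0004 -0.     -0.0001] mm 0.2 deg 0.1
```

No contact with the nose about 7 mm down, so it is in the bore.

```bash
for i in 1 2 3 4; do python3 -m crank '[[0,0.003,0,0,0,0,-1],[0,0.006,0,0,0,0,-1]]'|grep -E 'pos|force'; done
```

```text
position: [0.5367, 0.1631, 0.1968]
ft_force: [1.0, 0.3, -0.9]
position: [0.5367, 0.163, 0.1938]
ft_force: [1.0, 1.0, -0.9]
position: [0.5367, 0.163, 0.1908]
ft_force: [-0.0, 1.4, -1.2]
position: [0.5368, 0.1631, 0.1887]
ft_force: [-0.2, 1.8, 7.1]
```

```bash
for i in 1 2 3; do python3 -m crank '[[0,0.002,0,0,0,0,-1],[0,0.004,0,0,0,0,-1]]' 50|grep -E 'pos|force'; done
```

```text
position: [0.5367, 0.1631, 0.1871]
ft_force: [-0.0, 0.4, 6.8]
position: [0.5368, 0.1632, 0.1857]
ft_force: [-2.2, 0.9, 12.4]
position: [0.5371, 0.1634, 0.1836]
ft_force: [-1.0, 1.4, 8.1]
```

```bash
for i in 1 2 3; do python3 -m crank '[[0,0.002,0,0,0,0,-1],[0,0.004,0,0,0,0,-1]]'|grep -E 'pos|force'; done
```

```text
position: [0.5372, 0.1635, 0.1817]
ft_force: [-1.2, 1.0, 9.4]
position: [0.5372, 0.1635, 0.1797]
ft_force: [-1.1, 1.3, 8.8]
position: [0.5372, 0.1635, 0.1778]
ft_force: [-0.1, 1.5, 10.0]
```

```bash
for i in 1 2 3; do python3 -m crank '[[0,0.001,0,0,0,0,-1],[0,0.002,0,0,0,0,-1]]'|grep -E 'pos|force'; done
```

```text
position: [0.5372, 0.1635, 0.1768]
ft_force: [-1.2, 1.4, 10.1]
position: [0.5372, 0.1635, 0.1758]
ft_force: [-1.0, 1.8, 10.7]
position: [0.5371, 0.1632, 0.1742]
ft_force: [0.1, 1.3, 5.0]
```

```bash
python3 -m crank '[[0,0.001,0,0,0,0,-1],[0,0.002,0,0,0,0,-1]]'|grep -E 'pos|force'; python3 - <<'E'
from h import *
cv2.imwrite("pics/side10.png",vision.camera('side'))
s=cv2.imread('pics/side10.png'); crop(s,225,200,80,90,6.5,'pics/sc12.png')
E
```

```text
position: [0.5371, 0.1632, 0.1728]
ft_force: [-0.8, 1.7, 9.7]
```

View pics/sc12.png

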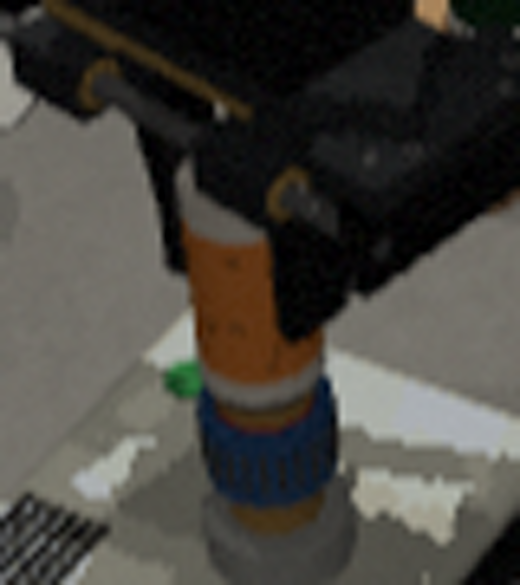

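The red band is gone and the sleeve has moved up: its lower edge is at about row 500 in the crop, against 518 before. A gentle tug will check the lock.

```bash
for i in 1 2 3; do python3 -m crank '[[0,-0.001,0,0,0,0,-1],[0,-0.002,0,0,0,0,-1]]'|grep -E 'pos|force'; done
```

```text
position: [0.5371, 0.1631, 0.173]
ft_force: [2.0, 1.1, 2.5]
position: [0.537, 0.163, 0.1738]
ft_force: [2.3, 2.1, 1.9]
position: [0.5369, 0.163, 0.1745]
ft_force: [3.6, 2.5, -2.8]
```

```bash
for i in 1 2; do python3 -m crank '[[0,-0.001,0,0,0,0,-1],[0,-0.002,0,0,0,0,-1]]'|grep -E 'pos|force'; done
```

```text
position: [0.5368, 0.1629, 0.1747]
ft_force: [5.6, 2.5, -9.7]
position: [0.5367, 0.1629, 0.1748]
ft_force: [6.8, 2.7, -14.0]
```

It's locked: the upward pull rises to about 12 N with no motion. I'll relax the load, then release.

```bash
python3 -m crank '[[0,0.002,0,0,0,0,-1],[0,0.004,0,0,0,0,-1],[0,0.004,0,0,0,0,-1]]'|grep -E 'pos|force'; python3 -m crank '[[0,0,0,0,0,0,-0.1],[0,0,0,0,0,0,0.1],[0,0,0,0,0,0,0.4],[0,0,0,0,0,0,1],[0,0,0,0,0,0,1],[0,0,0,0,0,0,1]]'; python3 - <<'E'
from h import *
plan([.5368,.1631,.3],-23.5)
E
```

```text
position: [0.5368, 0.163, 0.1746]
ft_force: [4.7, 1.4, -4.5]
time: 20.27
position: [0.5363, 0.1629, 0.1748]
tool_rot: [0.388, -0.591, 0.592, -0.388]
ft_force: [-0.6, -0.5, -0.4]
grip_width: 0.0796
t 20.27 pos [0.5363 0.1629 0.1748] jaw yaw -23.49 F [-0.64 -0.5  -0.36] w 0.0796 q6 0.506
shift [-0.0006 -0.2503  0.0008] turn [-0.0002  0.      0.0001] mm 125.2 deg 0.0
```

```bash
python3 -m crank '[[0,0,0,0,0,0,1],[0,-0.05,0,0,0,0,1],[0,-0.13,0,0,0,0,1],[0,-0.23,0,0,0,0,1],[0,-0.3,0,0,0,0,1],[0,-0.3,0,0,0,0,1]]'
python3 -m crank '[[0.1,0,0,0,0,0,1],[0.2,0,0,0,0,0,1],[0.3,0,0,0,0,0,1],[0.4,0,0,0,0,0,1],[0.4,0,0,0,0,0,1],[0.4,0,0,0,0,0,1]]'
python3 - <<'E'
from h import *
for n in('top','side'): cv2.imwrite(f"pics/{n}11.png",vision.camera(n))
s=cv2.imread('pics/side11.png'); a=cv2.resize(s[200:300,220:310],None,fx=5.5,fy=5.5,interpolation=2)
cv2.imwrite('pics/sc13.png',a)
for z in(.090,.124,.165,.202): print(z,proj('side',[.5367,.163,z]), proj('top',[.5367,.163,z]))
print(robot.get_obs()['ft_force'].round(2))
E
```

```text
time: 21.02
position: [0.5382, 0.1633, 0.3283]
tool_rot: [0.385, -0.59, 0.593, -0.39]
ft_force: [0.5, -0.3, 0.5]
grip_width: 0.0869
time: 21.78
position: [0.4564, -0.0201, 0.3241]
tool_rot: [-0.388, 0.592, -0.591, 0.387]
ft_force: [0.2, 0.3, 0.3]
grip_width: 0.0871
0.09 [266.67417179 269.14857502] [279.12868017 224.4692175 ]
0.124 [265.30541305 256.96267744] [278.07078992 222.42460465]
0.165 [263.56868054 241.53681549] [276.73222253 219.83696931]
0.202 [261.91370067 226.87438232] [275.4608098 217.3785831]
[-0.26  0.69  0.08]
```

View pics/sc13.png

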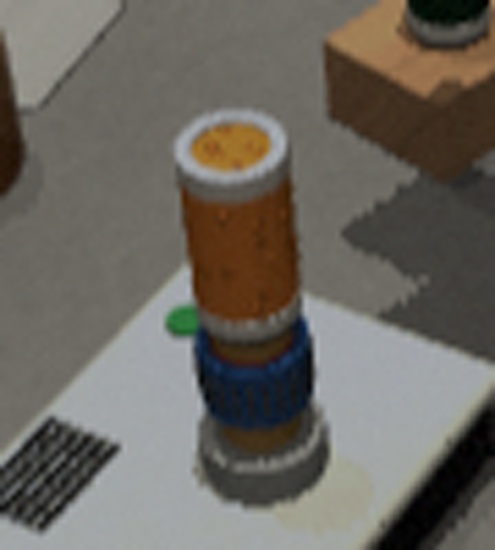

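View pics/top11.png

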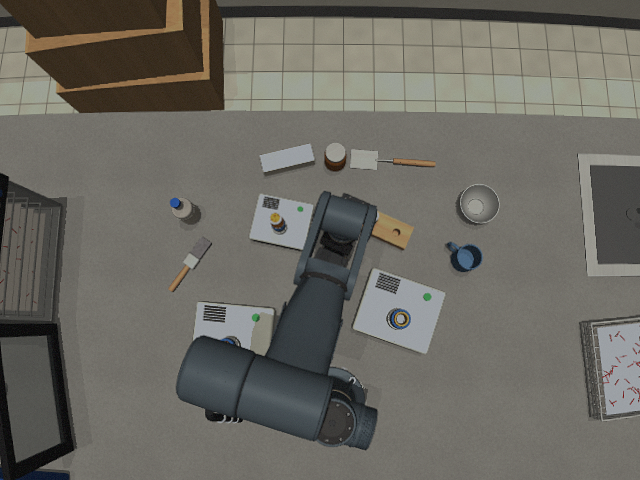

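The orange cartridge stands upright in the coupler. Its top is at side pixel (261.8, 226.3), against a predicted (261.9, 226.9). The sleeve is up, the green cartridge is still in its rack and the arm is clear, so I'm handing in.

```bash
python3 -m crank '[[0,0,0,0,0,0,1],[0,0,0,0,0,0,1]]'; python3 -c "
from rig import robot
print(robot.hand_in())"
```

```text
time: 22.12
position: [0.4568, -0.0196, 0.3247]
tool_rot: [0.388, -0.591, 0.591, -0.388]
ft_force: [-0.6, 0.5, 0.6]
grip_width: 0.087
the job is handed in; nothing more can be done
None
```

The fresh orange cartridge is plugged into the smallest unit's coupler and locked, and I handed the job in at about 22 s; no verdict was reported.

- **Sleeve:** I gripped it and pulled it down to its stop. After I let go it stayed back, with the red band and the raised plunger visible.
- **Insertion:** The plug went in without touching the rim. The plunger pushed back from about 18 mm down, with readings up to about 12 N. The force then dropped near 32.5 mm, the point where the sleeve springs up.
- **Last checks:**
  - Before release, a gentle upward tug of about 12 N did not move the plug.
  - The final side picture shows the sleeve up with no red band. The cartridge stands upright, its top within about 1 pixel of where it should be.
  - The green cartridge and the bystanders appear unmoved, though I judged that by eye only.
- **Disagreement:** The camera and touch estimates of the coupler's position differed by 1 to 2 mm, and I used a compromise between them. No check failed.

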